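# Lock the lens collar of the orange-ringed camera

## Task

Two cameras lie on their backs in cradles on the desk, lenses up, ready to be packed away. Lock the lens of the one with the orange collar: turn that collar clockwise, seen from above, until its thumb tab points at the white bar on the camera (not past it), and let go. Leave the blue collar as it is.

Things in the scene. Friction and masses are not known exactly. Their poses are not given: they have to be found in the camera images.
- orange_camera: black camera on its back, fixed to the desk in a grey cradle, 120x146x42 mm; hand grip (y 48 to 65) to z 46.5. Origin: lens axis at desk level, z up, x to the finder side, away from the robot. Locked mark: white bar on the front face, 41 to 53 mm from the axis, at 150 deg anticlockwise (from above) from +x, top at z 51. Unlocked: small grey dot at 210 deg.
- orange_collar (a joint): Orange ring on the lens axis, outer diameter 54, z 56 to 80 mm, with one thumb tab. Value in rad, grows clockwise seen from above; the tab points to (210 deg - value) anticlockwise from the camera's +x: 0 = grey dot (a stop), 1.047 = white bar, locked; it turns on past it to a stop at 1.45. Stays where left; takes 0.08 N m.
- orange_tab (a point): middle of the outer end of the orange collar's thumb tab, 42 mm from the lens axis and 68 mm above the desk; the tab is 8 mm wide, z 58 to 78 mm, and stands 15 mm out of the ring
- blue_tab (a point): the same point on the collar of the other camera, which is alike but for its blue collar, lies beside the first on its left or right and must be left as it is

How it is judged:
By the outcome, as a careful person would: the job done as asked, in the order asked, and still so for the second after the job is handed in, with the robot touching nothing.
It also fails if it takes over 29 s, if anything falls off the work surface, if the arm or the gripper's body presses on something with over 40 N, if the wrist force passes 120 N, or if a joint passes its speed limit or range.

## Robot

A 6-joint arm with a two-finger parallel gripper is mounted at the origin on a cart in front of the work surface, level with it; the furniture and walls round the work are solid. World frame = base frame: x ahead of the robot, y to its left, z up, the work surface at z = 0. Lengths are in m, angles in degrees, forces in N, time in s.
With the tool pointing down it reaches from about 0.3 to 0.75 m from the base axis. Payload 8.5 kg.
Tool frame: the origin (TCP) lies midway between the tips of the shut fingers; the grasp point (between the pads) lies env.tcp_to_grasp behind it (env.tcp_to_grasp is the distance from the TCP to the grasp point, in m); z points along the fingers, y is the line along which they close (so a half turn about z gives the same grasp; the last joint's range is limited). The gripper opens to 85 mm and grips with 20 to 120 N. Pads are 22 mm wide; open, the fingers measure 114 mm over their backs; the gripper's body (76 mm by 85 mm) begins 54 mm behind the grasp point. The pads swing forward as they close: fully open they stand 13 mm farther back than shut.
Start: joints at [-76.507, 21.807, 74.336, -0, 83.858, -12.336], TCP at [0.24, -0.495, 0.231] pointing down, gripper open.
Joint ranges: [-178.18, 178.18], [-50.72, 133.34], [12.68, 142.11], [-81.47, 261.47], [9.98, 163.14], [-165.26, 165.26]. Speed limits (degrees/s): [136.94, 136.94, 180, 180, 180, 180].

## Interface

Orientations are given as a 3x3 rotation matrix whose columns are the frame's x, y, z axes.
In Python, from rig import observe, optics, job, env gives the robot as it stands. The module is installed in compiled form; this text tells all that it offers.
- The arm moves only by the shell command python3 -m jog 'ROWS' [FORCE]. ROWS is JSON, a list of rows, each a list of 7 numbers: the turn, a rotation vector about the tool's x, y, z in rad, then the shift along the tool's x, y, z in m, then the opening in per cent of the stroke, from 0 (shut) to 100 (fully open). A call has 1 to 10 rows; each row shifts and turns the commanded pose from where the row before left it, along the tool's axes as they then stand; what a row does not reach is not made up. A row lasts 1/8 s, in which the tool goes at most 62.5 mm and 10.7 degrees, less where a joint would pass 70% of its speed; a pose out of reach is approached as far as the arm can. A call is refused whole if a number of a shift passes 0.0625 or a number of a turn 0.188, either way. A call with a gripper value outside its range is refused whole. The fingers move at their own pace and stop on an object; FORCE is the grip in N (left out, the last holds). Time passes only in rows, so rows that do not move let the fingers close. It gives the time, the measured TCP pose, the force, the opening and the grip force at its end, in the units of the state.
- observe(): the state, without advancing time (a new reading comes with each control period).
- optics.get_image(name): name is "side" or "top"; returns a dict with "pixels" (384x512x3 uint8, red, green, blue), "mtx" (3x3 intrinsics, pixels), "rvec" (rotation vector, rad) and "tvec" (3), from world to camera coordinates, as OpenCV has them. Camera axes: x right, y down, z forward; pixel columns grow to the right and rows downward; lengths in m; the calibration is good to about 2 mm. A picture is of the moment at which its call begins. There is no depth.
- job.close_job(): hands the job in; it is judged then, once.
The state is a dict: "time_s": time; "q": joint angles; "qvel": joint speeds; "joint_efforts": joint torques, N m; "position": TCP position; "tool_rot": TCP orientation; "ft_force": force on the tool from outside, world axes, zero at the start; "wrist_torque": the same for the moment, N m; "grip_width": finger opening in m; "gripper_force": force on a finger pad.
Only numpy, scipy, OpenCV 4.12 (cv2) and the standard library are available. Lean on these libraries where they do the work, as an engineer would, in place of code of your own. Each camera call takes 0.05 s, during which the arm holds its last target. There are 200 camera calls.

## Working session

There is one attempt and no reset: what is moved stays moved. The work goes in short steps, Python scripts to look and compute and a shell command to move; the robot and the scene stay as the last step left them, time stands still between calls to the robot, and variables do not carry over. Pictures are saved under pics/ and viewed, at most 10 in all, crops included, and the job is handed in when it is done.

```bash
mkdir -p pics
cat > h.py <<'E'
import numpy as np, cv2
from rig import observe, optics, job, env
def ray(im,u,v):
    R=cv2.Rodrigues(np.array(im["rvec"],float))[0]; t=np.array(im["tvec"],float).ravel()
    return -R.T@t, R.T@np.linalg.inv(np.array(im["mtx"],float))@np.array([u,v,1.])
def onplane(im,u,v,z):
    c,d=ray(im,u,v); return c+d*(z-c[2])/d[2]
def proj(im,p):
    return cv2.projectPoints(np.atleast_2d(np.array(p,float)),np.array(im["rvec"],float),np.array(im["tvec"],float),np.array(im["mtx"],float),None)[0].reshape(-1,2)
def save(im,n): cv2.imwrite("pics/"+n,im["pixels"][:,:,::-1])
E
python3 - <<'E'
from h import *
for n in("top","side"):
    im=optics.get_image(n); save(im,n+"0.png"); print(n,ray(im,256,192))
s=observe(); print(s["tool_rot"],s["position"],s["time_s"],env.tcp_to_grasp)
E
```

```text
top (array([0.26921095, 0.0304415 , 1.02531298]), array([ 1.91673764e-01, -3.80689991e-04, -9.81494957e-01]))
side (array([-0.014184  ,  0.90953683,  0.50351613]), array([ 0.40960771, -0.82814464, -0.38300761]))
[[ 9.00097221e-01  4.35689013e-01 -2.77683544e-04]
 [ 4.35688998e-01 -9.00096382e-01  1.26482140e-03]
 [ 3.01126835e-04 -1.25944589e-03 -9.99999162e-01]] [ 0.23956847 -0.49480158  0.23077575] 0.1 0.0187
```

View pics/top0.png

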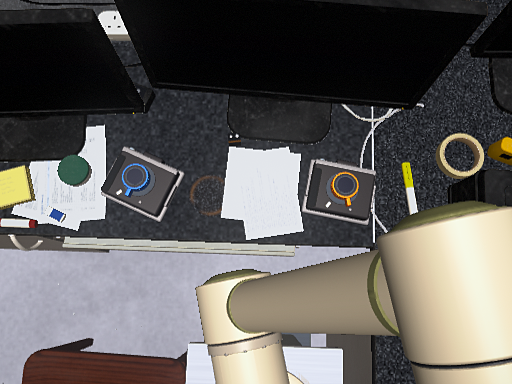

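View pics/side0.png

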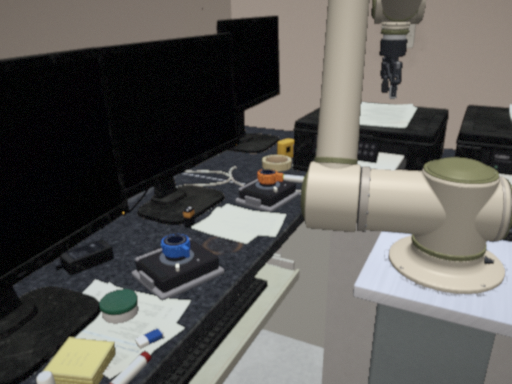

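The top view shows the orange ring at about (344,185), with its tab towards (349,205) and the white bar at (328,204). The blue camera is at (135,178). Next I'll measure the axis, tab and bar.

```bash
cat > m.py <<'E'
from h import *
def meas(im,dbg=None):
    p=im["pixels"]; hsv=cv2.cvtColor(p,cv2.COLOR_RGB2HSV)
    m=cv2.inRange(hsv,(5,150,90),(20,255,255)); m[:,:300]=0; m[:,400:]=0; m[:150]=0; m[230:]=0
    vu=np.argwhere(m)
    P=np.array([onplane(im,u,v,.080)[:2] for v,u in vu])
    w=cv2.inRange(hsv,(0,0,170),(180,60,255)); w[:,:318]=0;w[:,338:]=0;w[:196]=0;w[212:]=0
    W=np.array([onplane(im,u,v,.051)[:2] for v,u in np.argwhere(w)])
    return m,P,w,W
if __name__=="__main__":
    im=optics.get_image("top"); m,P,w,W=meas(im)
    print(len(P),len(W),"bar",W.mean(0),P.min(0),P.max(0))
    big=np.hstack([cv2.resize(x[155:230,300:385],None,fx=4.5,fy=6.,interpolation=cv2.INTER_NEAREST) for x in (im["pixels"],cv2.merge([m,m|w,w]))])
    cv2.imwrite("pics/crop1.png",big[:,:,::-1])
E
python3 m.py
```

```text
162 18 bar [ 0.43939956 -0.11873675] [ 0.43181462 -0.17512408] [ 0.50186619 -0.12058326]
```

View pics/crop1.png

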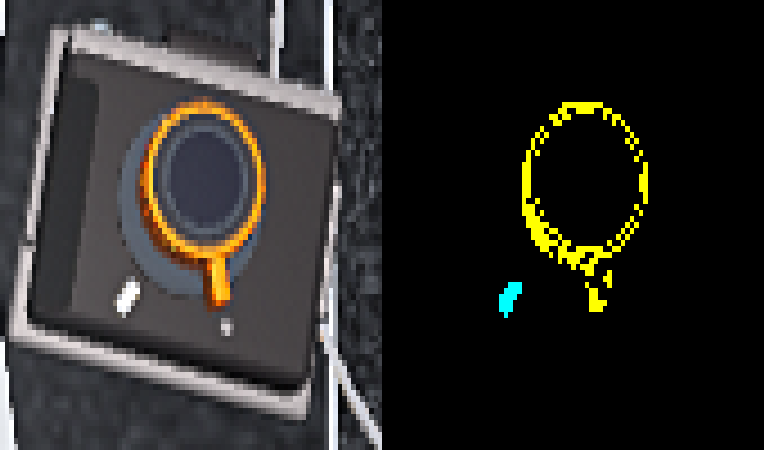

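The crop shows the ring centred at about pixel (345.3,184.7), the tab end at (348,203), the bar at (328.4,204.7) and the dot at (350.2,209.3).

Run:
```python
from h import *
im=optics.get_image("top")
P=lambda x,y,z: onplane(im,300+x/4.5,155+y/6,z)
L,R,T=P(141,178,.08),P(266,178,.08),P(204,100,.08)
print("L,R,T",L[:2],R[:2],T[:2],"diam",np.linalg.norm(L-R))
c=(L+R)/2; c[0]=T[0]-.027
print("c",c, "ellipse c",P(204,178,.08))
a=lambda p:(np.degrees(np.arctan2(p[1]-c[1],p[0]-c[0]))%360,np.hypot(*(p-c)[:2]))
print("bar",a(P(128,298,.051)),"dot",a(P(226,326,.05)))
print("tab",a(P(217,285,.078)), a(P(218,270,.078)))
for q in ((55,35),(340,100),(300,415),(12,338)): print(P(*q,.02))
```

```text
L,R,T [ 0.47436896 -0.12127502] [ 0.47639758 -0.17732406] [ 0.50236517 -0.14958645] diam 0.056085733740808004
c [ 0.47536517 -0.14929954  0.08      ] ellipse c [ 0.47539126 -0.14952044  0.08      ]
bar (np.float64(141.79523518801952), np.float64(0.04718673577258042)) dot (np.float64(199.41966169558714), np.float64(0.04775381438437358))
tab (np.float64(189.96095303362037), np.float64(0.036477202211296154)) (np.float64(192.3999727747003), np.float64(0.03154944965103071))
[ 0.5387012  -0.08931409  0.02      ]
[ 0.51953198 -0.22624221  0.02      ]
[ 0.40484423 -0.2057641   0.02      ]
[ 0.42736106 -0.07030403  0.02      ]
```

```bash
python3 -m jog '[[0,0,0,0.0406,-0.0273,0,45],[0,0,0,0.0406,-0.0273,0,45],[0,0,0,0.0406,-0.0273,0,45],[0,0,0,0.0406,-0.0273,0,45],[0,0,0,0.0406,-0.0273,0.015,45],[0,0,0,0.0406,-0.0273,0.015,45],[0,0,0,0.0406,-0.0273,0.015,45],[0,0,0,0.0406,-0.0273,0.015,45],[0,0,0.129,0,0,0.005,45],[0,0,0.129,0,0,0.005,45]]' 20
python3 - <<'E'
from h import *
for n in("top","side"):
    im=optics.get_image(n); print(n)
    if n=="side":
        c=im["pixels"][130:230,220:340]; cv2.imwrite("pics/s1.png",cv2.resize(c,None,fx=6,fy=6,interpolation=cv2.INTER_CUBIC)[:,:,::-1])
        print(proj(im,[[.4754,-.1494,.08],[.434,-.1574,.068]]))
    else: save(im,"t1.png")
s=observe();print(s["q"],s["position"],s["tool_rot"])
E
```

```text
time_s: 1.45
position: [0.437, -0.1562, 0.161]
tool_rot: [[0.982, 0.189, -0.0], [0.189, -0.982, 0.0], [-0.0, -0.0, -1.0]]
ft_force: [-0.1, 0.4, 1.0]
grip_width: 0.0385
gripper_force: 0.0
top
side
[[267.02338847 171.51175492]
 [282.14860253 176.92018726]]
[-3.44044170e+01  1.73757821e+01  9.41142147e+01 -1.30115165e-04
  6.85791406e+01  4.45781474e+01] [ 0.43665534 -0.15662209  0.16083927] [[ 9.81568491e-01  1.91108092e-01 -9.96787258e-04]
 [ 1.91108808e-01 -9.81568623e-01  6.80065066e-04]
 [-8.48449158e-04 -8.58025266e-04 -9.99999272e-01]]
```

View pics/s1.png

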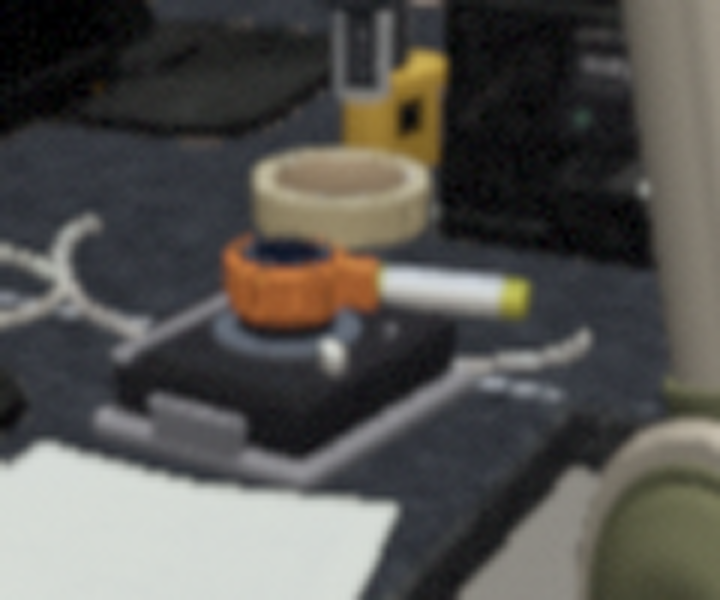

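The side crop puts the tab end at about (283,177) and the ring top at (267.5,171.7). Both are within 1 px of what I predicted, so I'll descend and close on the tab.

```bash
python3 -m jog '[[0,0,0,0,0,0.035,45],[0,0,0,0,0,0.035,45],[0,0,0,0,0,0.03,45],[0,0,0,0,0,0,45],[0,0,0,0,0,0,0],[0,0,0,0,0,0,0],[0,0,0,0,0,0,0],[0,0,0,0,0,0,0]]' 25
```

```text
time_s: 2.55
position: [0.4373, -0.1572, 0.0625]
tool_rot: [[0.981, 0.192, 0.002], [0.192, -0.981, -0.001], [0.002, 0.002, -1.0]]
ft_force: [-1.2, 0.9, 7.7]
grip_width: 0.0069
gripper_force: 29.7
```

```bash
python3 -m jog '[[0,0,0.1,0.0002,-0.0039,0,0],[0,0,0.1,0.0002,-0.0039,0,0],[0,0,0.1,0.0002,-0.0039,0,0],[0,0,0.1,0.0002,-0.0039,0,0],[0,0,0,0,0,0,0]]'
python3 - <<'E'
from h import *
s=observe();p=s["position"]-np.array([.4754,-.1494,0]);print(np.hypot(*p[:2]),np.degrees(np.arctan2(p[1],p[0]))%360,np.degrees(np.arctan2(s["tool_rot"][1][0],s["tool_rot"][0][0])),s["wrist_torque"],s["ft_force"],s["grip_width"])
im=optics.get_image("side");c=im["pixels"][130:230,220:340]; cv2.imwrite("pics/s2.png",cv2.resize(c,None,fx=6,fy=6,interpolation=cv2.INTER_CUBIC)[:,:,::-1])
E
```

```text
time_s: 3.18
position: [0.4372, -0.1411, 0.0625]
tool_rot: [[0.979, -0.206, 0.001], [-0.206, -0.979, -0.001], [0.002, 0.0, -1.0]]
ft_force: [-2.0, 2.6, 8.8]
grip_width: 0.0074
gripper_force: 29.9
0.039050296987482 167.7714101525834 -11.897110340787329 [0.52261975 0.21302905 0.04745569] [-2.00895256  2.63296503  8.77190366] 0.007356007760375899
```

View pics/s2.png

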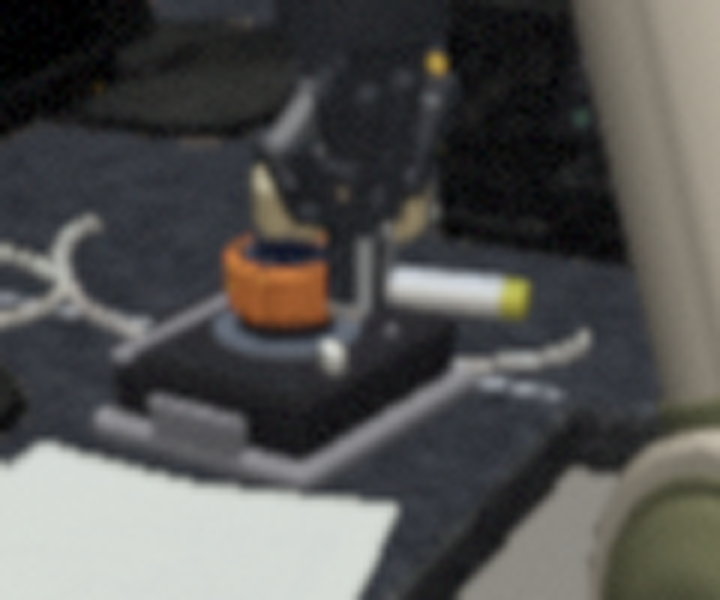

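The fingers hold the tab and the arc follows the expected radius. I'll turn on to just short of the bar, let go, lift and look.

```bash
python3 -m jog '[[0,0,0.1,0.0002,-0.0039,0,0],[0,0,0.1,0.0002,-0.0039,0,0],[0,0,0.1,0.0002,-0.0039,0,0],[0,0,0.1,0.0002,-0.0039,0,0],[0,0,0,0,0,0,0]]'
python3 -m jog '[[0,0,0,0,0,0,45],[0,0,0,0,0,0,45],[0,0,0,0,0,0,45],[0,0,0,0,0,-0.04,45],[0,0,0,0,0,-0.05,45],[0,0,0,0,0,-0.05,45],[0,0,0,0,0,0,45]]'
python3 - <<'E'
from h import *
im=optics.get_image("side");a=im["pixels"][145:215,235:320]
t=optics.get_image("top");b=t["pixels"][155:230,300:385]
f=lambda x:cv2.resize(x,(390,360),interpolation=cv2.INTER_CUBIC)
cv2.imwrite("pics/c2.png",np.hstack([f(a),f(b)])[:,:,::-1])
E
```

```text
time_s: 3.85
position: [0.4433, -0.1266, 0.0625]
tool_rot: [[0.821, -0.571, 0.001], [-0.571, -0.821, 0.0], [0.001, -0.001, -1.0]]
ft_force: [-1.9, 3.8, 10.1]
grip_width: 0.0071
gripper_force: 30.0
time_s: 4.72
position: [0.4443, -0.1279, 0.2044]
tool_rot: [[0.821, -0.571, 0.006], [-0.571, -0.821, -0.004], [0.007, -0.001, -1.0]]
ft_force: [-0.0, -0.9, -0.7]
grip_width: 0.0386
gripper_force: 0.0
```

View pics/c2.png

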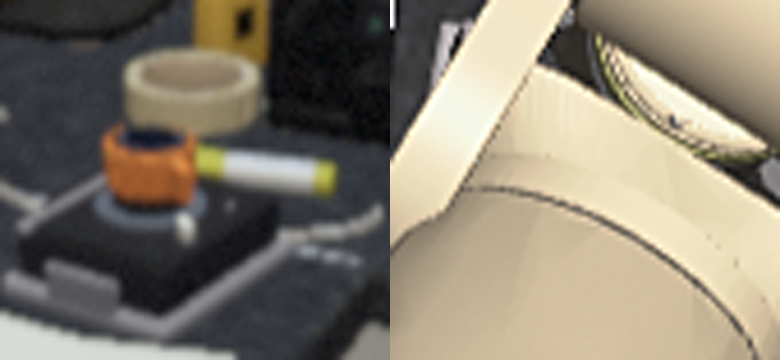

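The side crop shows the tab close to the bar but doesn't resolve the gap, and the arm blocks the top view. I'll swing the arm aside.

```bash
python3 -m jog '[[0,0,0,0.0238,0.0517,0,45],[0,0,0,0.0238,0.0517,0,45],[0,0,0,0.0238,0.0517,0,45],[0,0,0,0.0238,0.0517,0,45],[0,0,0,0.0238,0.0517,0,45],[0,0,0,0,0,0,45]]'
python3 - <<'E'
from h import *
t=optics.get_image("top");b=t["pixels"][155:230,300:385]
cv2.imwrite("pics/c3.png",cv2.resize(b,(680,600),interpolation=cv2.INTER_CUBIC)[:,:,::-1])
E
```

```text
time_s: 5.58
position: [0.3918, -0.4102, 0.1985]
tool_rot: [[0.819, -0.574, -0.002], [-0.574, -0.819, 0.003], [-0.004, -0.001, -1.0]]
ft_force: [-0.3, 0.7, -0.7]
grip_width: 0.0384
gripper_force: 0.0
```

View pics/c3.png

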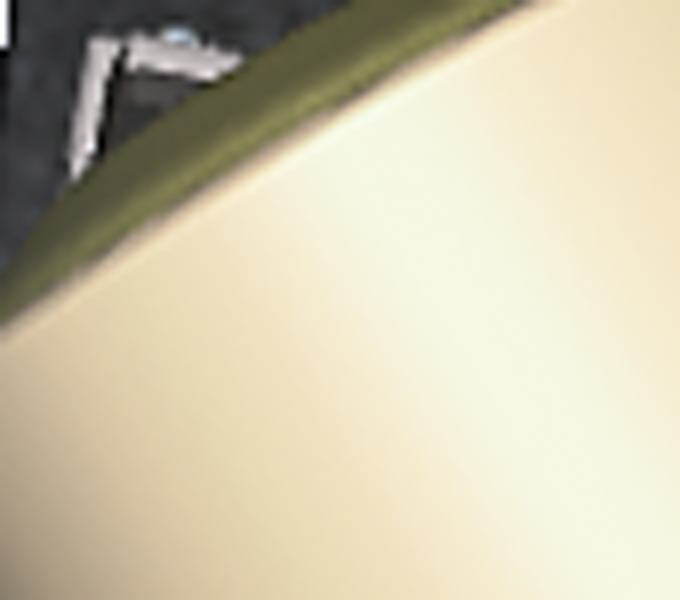

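The arm still covers the camera in the top view, so I'll go further back, close to the start pose.

```bash
python3 -m jog '[[0,0,0,-0.0218,0.056,0,45],[0,0,0,-0.0218,0.056,0,45],[0,0,0,-0.0218,0.056,0,45],[0,0,0,0,0,0,45]]'
python3 - <<'E'
from h import *
t=optics.get_image("top");b=t["pixels"][155:230,300:385]
hsv=cv2.cvtColor(b,cv2.COLOR_RGB2HSV); print((cv2.inRange(hsv,(5,150,90),(20,255,255))>0).sum())
cv2.imwrite("pics/c4.png",cv2.resize(b,(680,600),interpolation=cv2.INTER_CUBIC)[:,:,::-1])
E
```

```text
time_s: 6.12
position: [0.2415, -0.5085, 0.2002]
tool_rot: [[0.819, -0.574, -0.001], [-0.574, -0.819, 0.002], [-0.002, -0.001, -1.0]]
ft_force: [-0.2, 0.4, 0.1]
grip_width: 0.0386
gripper_force: 0.0
142
```

View pics/c4.png

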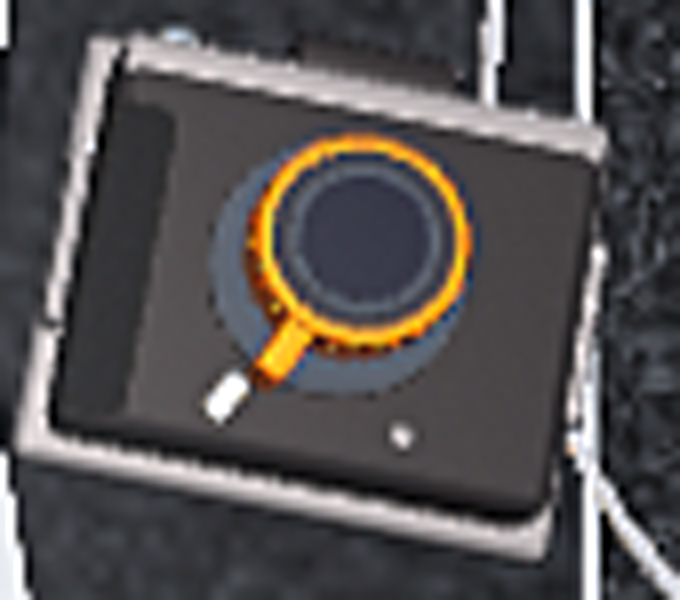

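The crop (8x, offset 300,155) shows the tab pointing nearly at the bar. The ring is centred at (365,241), the tab's top face runs from (300,328) to (268,370), the bar is at (228,397) and the dot at (402,436).

Run:
```python
from h import *
t=optics.get_image("top")
P=lambda x,y,z: onplane(t,300+(x-3.5)/8,155+(y-3.5)/8,z)[:2]
A=lambda v:np.degrees(np.arctan2(v[1],v[0]))%360
L,R,T=P(251,241,.08),P(473,241,.08),P(365,132,.08); print("diam",np.linalg.norm(L-R)); c=(L+R)/2; c[0]=T[0]-.0275; print("c",c)
b,d=P(228,397,.051),P(402,436,.0505); print("bar",A(b-c),np.linalg.norm(b-c),"dot",A(d-c),np.linalg.norm(d-c),"yaw bar-dot",A(b-d)-90)
for q in ((268,362),(283,345),(300,325)): v=P(*q,.078)-c; print("tab",A(v),np.linalg.norm(v))
print("edges", A(P(95,45,.02)-P(30,450,.02)),A(P(130,55,.02)-P(600,150,.02))-90,A(P(30,450,.02)-P(540,550,.02))-90)
# blobs
hsv=cv2.cvtColor(t["pixels"],cv2.COLOR_RGB2HSV); w=t["pixels"].min(2).astype(float); s=w[198:210,322:334]; s=np.clip(s-90,0,None)
v,u=np.mgrid[198:210,322:334]; b2=onplane(t,(u*s).sum()/s.sum(),(v*s).sum()/s.sum(),.051)[:2]; print("bar blob",A(b2-c),np.linalg.norm(b2-c))
mu=cv2.moments(s); print(np.degrees(.5*np.arctan2(2*mu["mu11"],mu["mu20"]-mu["mu02"])))
```

```text
diam 0.05602876244374455
c [ 0.47611531 -0.14847272]
bar 141.66011027243755 0.04698997918868498 dot 199.17194375645522 0.047997696595947346 yaw bar-dot -10.691522149456745
tab 144.19250801810932 0.039822147174448236
tab 144.9150341123586 0.03399548087249513
tab 145.88733588645513 0.02723296432562046
edges 351.86806584849563 -9.757986266883137 -9.191207086036712
bar blob 140.99560391018287 0.04706929995931754
-53.84730191573239
```

The tab is at about 144.8° and the bar at about 141.2°, so roughly 3.7° remain. I'll retrace the path, regrip and turn the rest.

```bash
python3 -m jog '[[0,0,0,-0.0067,-0.0533,0,45],[0,0,0,-0.0067,-0.0533,0,45],[0,0,0,-0.0067,-0.0533,0,45],[0,0,0,-0.0067,-0.0533,0,45],[0,0,0,-0.0067,-0.0533,0,45],[0,0,0,-0.0067,-0.0533,0,45],[0,0,0,-0.0067,-0.0533,0,45],[0,0,0,-0.0067,-0.0533,0,45],[0,0,0,0,0,0.03,45],[0,0,0,0,0,0,45]]' 25
```

```text
time_s: 7.48
position: [0.4423, -0.1246, 0.17]
tool_rot: [[0.823, -0.568, -0.004], [-0.568, -0.823, 0.002], [-0.005, 0.0, -1.0]]
ft_force: [-0.0, 0.2, -0.1]
grip_width: 0.0384
gripper_force: 0.0
```

```bash
python3 -m jog '[[0,0,0,0.002,0.001,0.04,45],[0,0,0,0,0,0.04,45],[0,0,0,0,0,0.028,45],[0,0,0,0,0,0,0],[0,0,0,0,0,0,0],[0,0,0,0,0,0,0],[0,0,0,0,0,0,0]]' 25
python3 - <<'E'
from h import *
s=observe();p=s["position"]-np.array([.4758,-.149,0]);print(np.hypot(*p[:2]),np.degrees(np.arctan2(p[1],p[0]))%360,180+np.degrees(np.arctan2(s["tool_rot"][1][0],s["tool_rot"][0][0])),s["grip_width"])
E
```

```text
time_s: 8.35
position: [0.4445, -0.1287, 0.0644]
tool_rot: [[0.822, -0.57, 0.001], [-0.57, -0.822, 0.0], [0.001, -0.001, -1.0]]
ft_force: [2.0, 6.2, -2.1]
grip_width: 0.0071
gripper_force: 27.0
0.03732544885427095 147.0650007120798 145.23749293922688 0.00709424612655935
```

```bash
python3 -m jog '[[0,0,0.035,-0.001,-0.0018,0,0],[0,0,0.03,0,-0.0019,0,0],[0,0,0,0,0,0,0],[0,0,0,0,0,0,0]]'
python3 - <<'E'
from h import *
s=observe();p=s["position"]-np.array([.4758,-.149,0]);print(np.hypot(*p[:2]),np.degrees(np.arctan2(p[1],p[0]))%360,180+np.degrees(np.arctan2(s["tool_rot"][1][0],s["tool_rot"][0][0])),s["grip_width"])
E
```

```text
time_s: 8.85
position: [0.4463, -0.126, 0.0642]
tool_rot: [[0.783, -0.623, 0.002], [-0.623, -0.783, -0.001], [0.003, -0.001, -1.0]]
ft_force: [3.2, 1.7, 5.7]
grip_width: 0.0075
gripper_force: 26.6
0.03742475041659816 142.02123315892942 141.49654526607495 0.007457068340629991
```

```bash
python3 -m jog '[[0,0,0,0,0,0,45],[0,0,0,0,0,0,45],[0,0,0,0,0,0,45],[0,0,0,0,0,-0.04,45],[0,0,0,0,0,-0.05,45],[0,0,0,0,0,-0.05,45]]'
python3 -m jog '[[0,0,0,0.0097,0.0534,0,45],[0,0,0,0.0097,0.0534,0,45],[0,0,0,0.0097,0.0534,0,45],[0,0,0,0.0097,0.0534,0,45],[0,0,0,0.0097,0.0534,0,45],[0,0,0,0.0097,0.0534,0,45],[0,0,0,0.0097,0.0534,0,45],[0,0,0,0.0097,0.0534,0,45],[0,0,0,0,0,0,45],[0,0,0,0,0,0,45]]'
python3 - <<'E'
from h import *
t=optics.get_image("top");b=t["pixels"][155:230,300:385]
cv2.imwrite("pics/c5.png",cv2.resize(b,(680,600),interpolation=cv2.INTER_CUBIC)[:,:,::-1])
E
```

```text
time_s: 9.6
position: [0.445, -0.1255, 0.2047]
tool_rot: [[0.782, -0.623, -0.001], [-0.623, -0.782, 0.0], [-0.001, 0.0, -1.0]]
ft_force: [-0.0, -1.2, -0.9]
grip_width: 0.0384
gripper_force: 0.0
time_s: 10.85
position: [0.2402, -0.5076, 0.203]
tool_rot: [[0.782, -0.623, -0.0], [-0.623, -0.782, 0.001], [-0.001, -0.001, -1.0]]
ft_force: [0.5, 1.0, -0.4]
grip_width: 0.0385
gripper_force: 0.0
```

View pics/c5.png

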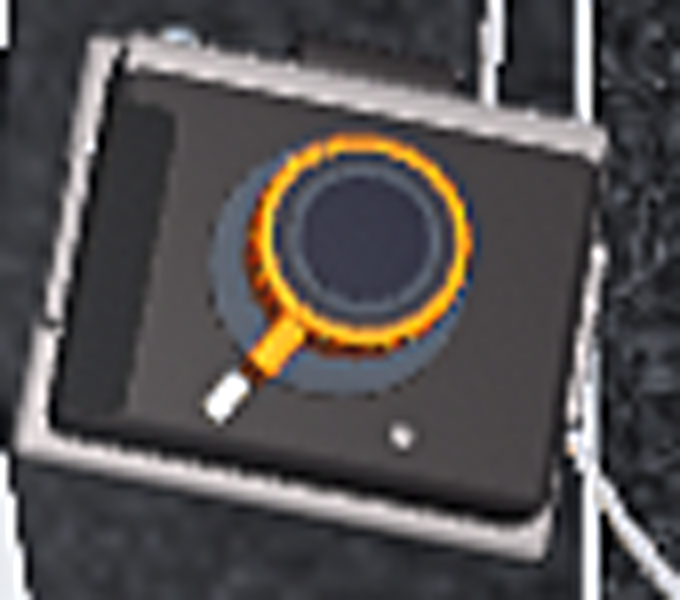

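The tab's top face now runs from (293,327) to (262,362), in line with the bar at (228,397). I'll check the angle numerically.

Run:
```python
from h import *
t=optics.get_image("top"); hsv=cv2.cvtColor(t["pixels"],cv2.COLOR_RGB2HSV)
m=cv2.inRange(hsv,(5,130,150),(25,255,255))
for c in ([.4757,-.149],[.4761,-.1485],[.4754,-.1494]):
    c=np.array(c); P=np.array([onplane(t,u,v,.078)[:2]-c for v,u in np.argwhere(m) if 300<u<385 and 155<v<230])
    r=np.hypot(*P.T); a=np.degrees(np.arctan2(P[:,1],P[:,0]))%360; k=(r>.030)&(r<.044)&(abs(a-142)<20)
    w=onplane(t,328.06,204.2,.051)[:2]-c
    print(k.sum(),a[k].mean(),r[k].mean(),"bar",np.degrees(np.arctan2(w[1],w[0])),np.hypot(*w))
```

```text
23 141.9405411162334 0.035998176931896754 bar 140.8572842452451 0.04701970338413154
23 142.96698312765844 0.03601059679314043 bar 141.63754946837847 0.047018666549205966
23 141.13923605484408 0.03601201562428623 bar 140.2487689090118 0.0470421853477272
```

The tab is within about 1° of the bar and on the near side, not past it. The arm is clear, so I'll hand in.

```bash
python3 -c "
from rig import job; print(job.close_job())"
```

```text
the job is handed in; nothing more can be done
None
```

I turned the orange collar clockwise until its tab was about 1° short of the white bar by my last picture (not past it), let go and handed the job in with the arm clear; I never touched the blue collar.

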